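# Close the praline tin with its double lid, then take off the outer lid alone

## Task

Pick up the two nested lids together by the long knob and lower them upright over the open praline tin, gently, until the outer lid rests on the rim and you feel the inner lid come to rest on the pralines inside; do not drop it or press hard, and let go of the knob. Then grip the outer lid by its collar and lift it alone straight up until all of it is above the top of the knob, leaving the inner lid lying still on the pralines, and finish holding the outer lid level there above the tin, without letting go. Leave the other things on the counter where they are.

Things in the scene. Friction and masses are not known exactly. Their poses are not given: they have to be found in the camera images.
- tin: Open round steel tin fixed to the counter: outer diameter 104 mm, inner 96 mm, wall 4 mm, height 90 mm. Origin: centre of its underside; z up. Inside lies a firm, level layer of pralines, its top 38 to 52 mm above the tin's underside, different each time; it lies on a cushion and gives about 1 mm per 4 N.
- tin_rim (a point): Centre of the tin's mouth, at the height of the rim, 90 mm above the tin's origin.
- inner_lid: Loose aluminium inner lid, about 0.18 kg: disc 86 mm across, 12 mm thick, with a plain round upright knob rod, 18 mm diameter, rising 100 mm from the disc. Origin: centre of the disc's underside; z up along the rod. It starts on the counter, the outer lid nested on it with the rod through its collar. The disc enters the tin's mouth with 5 mm to spare all round.
- knob_top (a point): Top centre of the rod, 112 mm above the inner lid's origin. Nested, the rod stands 66 mm above the collar. Held by the rod, the inner lid carries the outer lid on its disc; once the outer lid lands on the rim, the inner lid goes down alone 26 to 40 mm more to the pralines, and the rod then stands 26 to 40 mm above the collar.
- outer_lid: Loose steel outer lid, about 0.22 kg: round plate 120 mm across, 4 mm thick, with a skirt hanging 9 mm below it (inner diameter 112 mm, goes round the tin's rim with 4 mm to spare) and in the middle a tubular collar to grip. Origin: centre of the plate's underside (the face that rests on the rim or on the inner lid's disc); z up.
- collar_top (a point): Centre of the collar's top edge, 34 mm above the outer lid's origin. Collar: round tube, outer diameter 34 mm, inner 24 mm, rising 30 mm from the plate's top; grip it round its outside from above. The rod passes through it with 3 mm to spare all round.
- gift_box: Bystander: paper and cardboard gift box, 94 x 74 x 37 mm. Origin: centre of underside.
- tongs: Bystander: steel serving tongs lying flat, about 160 mm long, 12 mm high. Origin: middle, on the counter.
- bowl: Bystander: white bowl, 100 mm across, 45 mm high. Origin: centre of underside.
- small_tin: Bystander: small closed steel tin, 76 mm across, 48 mm high. Origin: centre of underside.
- jar: Bystander: closed glass jar, 64 mm across, 100 mm high. Origin: centre of underside.
- scoop: Bystander: small steel scoop with a wooden handle, about 155 mm long, 21 mm high. Origin: near its middle, on the counter.
Things that resemble listed ones, but are neither listed nor needed, are in the scene too. Leave any green or purple look-alike of the tin alone. What is shaped like the outer_lid but turquoise is not meant.

How it is judged:
By the outcome, as a careful person would: the job done as asked, in the order asked, and still so for the second after the job is handed in, while the arm keeps its last pose, push and grip.
It also fails if it takes over 58 s, if anything falls off the work surface, if the arm or the gripper's body presses on something with over 40 N, if the wrist force passes 120 N, or if a joint passes its speed limit or range.

## Robot

A 7-joint arm with a two-finger parallel gripper is mounted at the origin on the work surface. World frame = base frame: x ahead of the robot, y to its left, z up, the work surface at z = 0. Lengths are in m, angles in degrees, forces in N, time in s.
With the tool pointing down it reaches from about 0.375 to 0.925 m from the base axis. Payload 3.1 kg.
Tool frame: the origin (TCP) lies between the finger pads; the fingertips stand 22 mm ahead of it and the grasp point (between the pads) lies 3 mm ahead of it; z points along the fingers, y is the line along which they close (so a half turn about z gives the same grasp; the last joint's range is limited). The gripper opens to 85 mm and grips with 20 to 120 N. Pads are 22 mm wide; open, the fingers measure 114 mm over their backs; the gripper's body (76 mm by 85 mm) begins 54 mm behind the grasp point. The pads swing forward as they close: fully open they stand 13 mm farther back than shut.
Start: joints at [-5.604, 21.939, 2.515, 91.553, -1.026, 66.532, -2.859], TCP at [0.65, 0, 0.253] pointing down, gripper open.
Joint ranges: [-149.38, 149.38], [-23.57, 123.04], [-84.95, 90], [0, 143.3], [-89.99, 269.99], [3.08, 112.72], [-163.45, 163.45]. Speed limits (degrees/s): [159.86, 159.86, 180, 180, 180, 180, 180].

## Interface

Orientations are given as [roll, pitch, yaw] about the fixed x, y, z axes, in that order (R = Rz(yaw) Ry(pitch) Rx(roll)).
In Python, from workcell import * gives the robot as it stands.
- The arm moves only by the tool drive_tool, never from a script. Its argument "targets" is a list that holds one entry, the list of rows, each a list of 7 numbers: the closure, from -1 (fully open) to 1 (shut), then the shift along the world's x, y, z in cm, then the turn, a rotation vector about the world's x, y, z in degrees. A call has 1 to 5 rows; each row is the pose to reach, as a shift and turn from the pose commanded when the call began; what a row does not reach only later rows make up. A row lasts 1/10 s, in which the tool goes at most 50 mm and 8.59 degrees, less where a joint would pass 70% of its speed; a pose out of reach is approached as far as the arm can. A call with a gripper value outside its range is refused whole. The fingers move at their own pace and stop on an object; "squeeze" is the grip in N (left out, the last holds). Time passes only in rows, so rows that repeat a pose let the fingers close. It gives the time, the measured TCP pose, the force, the opening and the grip force at its end, in the units of the state.
- get_state(): the state, without advancing time (a new reading comes with each control period).
- camera(name): name is "scene" or "side" or "wrist"; returns the picture (400x640x3 uint8, red, green, blue); there is no depth.
- camera_info(name): a dict with "intrinsics" (3x3 intrinsics, pixels), "origin" and "rotation" of the camera in the world; the wrist camera has in their place "tool_from_camera" (4x4, takes a point from camera to tool coordinates, whose origin is the TCP and whose axes are the flange's). Camera axes: x right, y up, looking along -z (the intrinsics and any distortion apply to the point x, -y, -z); pixel columns grow to the right and rows downward; lengths in m; the calibration is good to about 2 mm. A picture is of the moment at which its call begins: read the wrist's pose just before it. camera_info takes no time and is no camera call.
- job_done(): hands the job in; it is judged then, once.
The state is a dict: "t": time; "qpos": joint angles; "dq": joint speeds; "effort": joint torques, N m; "eef_pos": TCP position; "tcp_rot": TCP orientation; "contact_force": force on the tool from outside, world axes, zero at the start; "wrist_torque": the same for the moment, N m; "width": opening from 0.0 (shut) to 1.0 (fully open); "finger_force": force on a finger pad.
Only numpy, scipy, OpenCV 4.12 (cv2) and the standard library are available. Lean on these libraries where they do the work, as an engineer would, in place of code of your own. Each camera call takes 0.05 s, during which the arm holds its last target. There are 200 camera calls.

## Working session

There is one attempt and no reset: what is moved stays moved. The work goes in short steps, Python scripts to look and compute and a tool call to move; the robot and the scene stay as the last step left them, time stands still between calls to the robot, and variables do not carry over. Pictures are saved under pics/ and viewed, at most 10 in all, crops included, and the job is handed in when it is done.

Besides the shell and the picture viewer there is one more tool, called by a JSON object that holds its "fn" and its "kwargs", one argument or row to a line. drive_tool: Moves the arm, as the interface text tells. Its arguments: {"type":"object","properties":{"targets":{"type":"array"},"squeeze":{"type":"number"}},"required":["targets"]}

```bash
mkdir -p pics
python3 - <<'E'
from workcell import *
import cv2, numpy as np
s=get_state(); print({k:np.round(v,3).tolist() for k,v in s.items()})
for n in("scene","side","wrist"):
    im=camera(n); cv2.imwrite(f"pics/{n}0.png",im[:,:,::-1]); i=camera_info(n); print(n,{k:np.round(v,4).tolist() for k,v in i.items()})
a=cv2.imread("pics/scene0.png");b=cv2.imread("pics/side0.png")
cv2.imwrite("pics/both0.png",cv2.resize(np.vstack([a,b]),None,fx=.75,fy=.75,interpolation=cv2.INTER_AREA))
E
```

```text
{'t': 0.0, 'qpos': [-5.601, 21.993, 2.512, 91.65, -1.027, 66.531, -2.858], 'dq': [-0.058, -0.09, -0.024, 0.037, 0.008, -0.012, 0.051], 'effort': [-0.001, -43.347, 1.024, -24.951, 0.011, 0.011, -0.0], 'eef_pos': [0.649, -0.0, 0.252], 'tcp_rot': [-179.848, 0.007, 90.002], 'contact_force': [-0.525, 0.18, 0.173], 'wrist_torque': [0.012, 0.006, 0.036], 'finger_force': 0.0, 'width': 0.997}
scene {'intrinsics': [[466.6743, 0.0, 317.7973], [0.0, 466.6743, 199.4548], [0.0, 0.0, 1.0]], 'origin': [1.0636, -0.9011, 0.8708], 'rotation': [53.2709, 1.1921, 30.2908]}
side {'intrinsics': [[386.1075, 0.0, 321.1252], [0.0, 386.1075, 204.3144], [0.0, 0.0, 1.0]], 'origin': [0.1495, 0.7193, 0.6695], 'rotation': [54.9754, -1.1058, -152.3748]}
wrist {'intrinsics': [[288.7681, 0.0, 320.6759], [0.0, 288.7681, 202.6458], [0.0, 0.0, 1.0]], 'tool_from_camera': [[-0.0004, 0.9452, 0.3265, 0.0847], [1.0, -0.0002, 0.0018, 0.0009], [0.0017, 0.3265, -0.9452, -0.1208], [0.0, 0.0, 0.0, 1.0]]}
```

View pics/scene0.png

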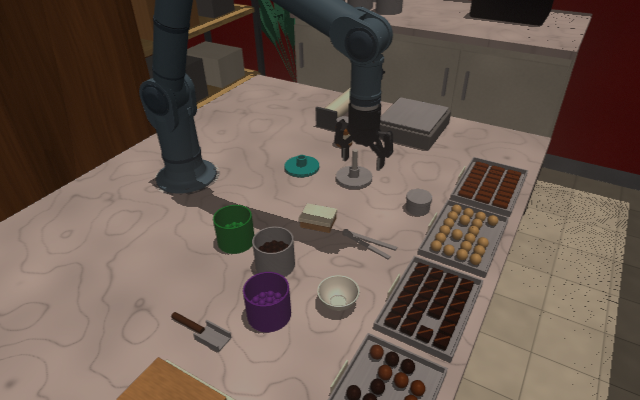

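View pics/side0.png

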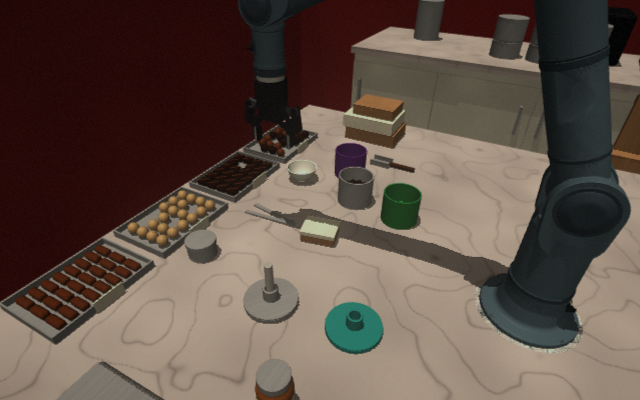

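Scene view: nested grey lids at (354,178) with the rod top at about (354,150), a turquoise look-alike at (302,166), and the grey tin at (274,252) with green (234,229) and purple (267,302) look-alikes. Side view: lids at (271,298), rod top (268,266), grey tin (355,187), turquoise lid (354,326). The grey steel tin with brown pralines and the grey lid with the long knob fit the description. I'll confirm in one enlarged crop.

```bash
cat > h.py <<'E'
import numpy as np, cv2
from scipy.spatial.transform import Rotation as Ro
from workcell import *
def cam(n,s=None):
    i=camera_info(n); K=np.array(i["intrinsics"])
    if n!="wrist": return K,np.array(i["origin"]),Ro.from_euler("xyz",i["rotation"],degrees=True).as_matrix()
    T=np.array(i["tool_from_camera"]); R=Ro.from_euler("xyz",s["tcp_rot"],degrees=True).as_matrix()
    return K,R@T[:3,3]+np.array(s["eef_pos"]),R@T[:3,:3]
def ray(c,p):
    K,o,R=c; d=np.linalg.inv(K)@[p[0],p[1],1]; d=R@(d*[1,-1,-1]); return o,d/np.linalg.norm(d)
def plane(c,p,z):
    o,d=ray(c,p); return o+d*(z-o[2])/d[2]
def tri(*cp):
    A=0;b=0;P=[]
    for c,p in cp:
        o,d=ray(c,p); M=np.eye(3)-np.outer(d,d); A=A+M; b=b+M@o; P.append((o,M))
    x=np.linalg.solve(A,b); return x,[round(1e3*np.linalg.norm(M@(x-o)),1) for o,M in P]
def proj(c,X):
    K,o,R=c; q=R.T@(np.array(X)-o)*[1,-1,-1]; q=K@q; return q[:2]/q[2]
E
python3 - <<'E'
import cv2,numpy as np
a=cv2.imread("pics/scene0.png");b=cv2.imread("pics/side0.png")
def c(im,x,y): return cv2.resize(im[y:y+60,x:x+80],(400,300),interpolation=cv2.INTER_CUBIC)
cv2.imwrite("pics/crop1.png",np.vstack([np.hstack([c(a,315,138),c(a,234,220)]),np.hstack([c(b,230,262),c(b,315,158)])]))
E
```

```text
(no output)
```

View pics/crop1.png

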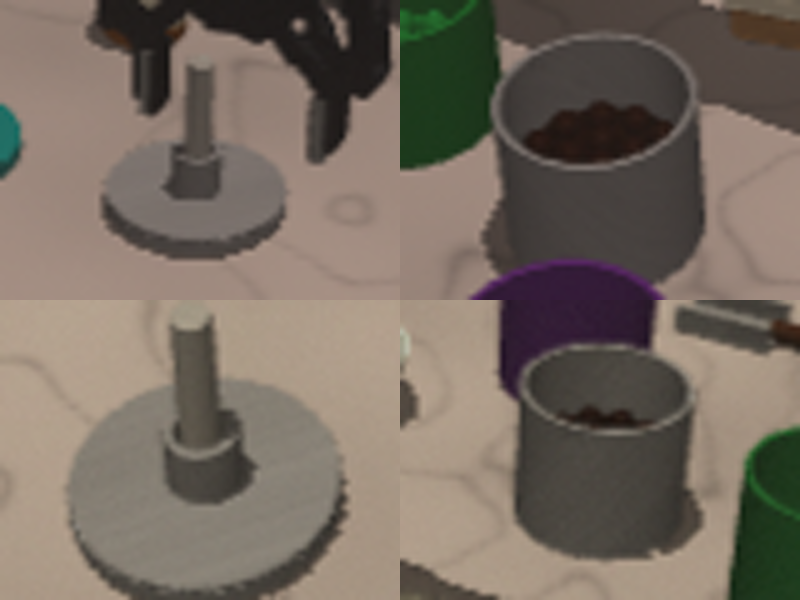

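View pics/wrist0.png

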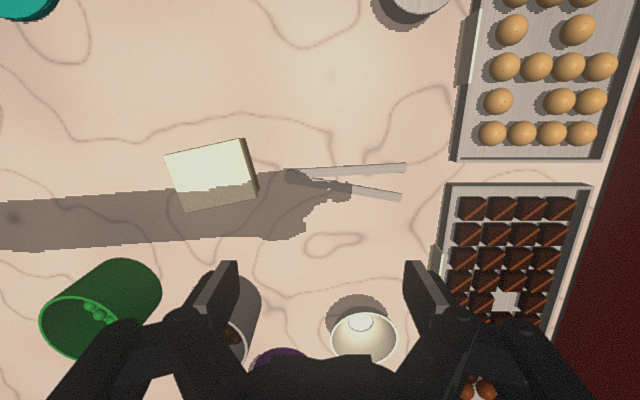

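Crop confirms: top left/bottom left are the grey lids with the long knob (scene (355,150) knob top, side (268,265)). Right is the steel tin with brown pralines (rim centre scene (272.5,239.6), side (355.6,175.6)). The wrist view shows the box, tongs, bowl and the green tin, with the steel tin at (240,310) behind the finger. Next: measuring.

Run:
```python
from h import *
from scipy.optimize import least_squares
A,B=cam("scene"),cam("side")
print("knob",tri((A,(354.8,150.2)),(B,(268.0,265.2))))
# rim edge points (crop coordinates -> pixels): outer rim ellipse
def px(pts,x,y): return [(x+(u+.5)/5-.5,y+(v+.5)/5-.5) for u,v in pts]
sc=px([(92,104),(297,90),(200,34),(195,167)],234,220)
sd=px([(118,95),(292,92),(203,44),(205,137)],315,158)
def circ(c,pts,z):
    q=np.array([plane(c,p,z)[:2] for p in pts])
    return least_squares(lambda v:np.hypot(*(q-v[:2]).T)-v[2],[*q.mean(0),.05]).x
for z in(.08,.085,.09,.095): print(z,circ(A,sc,z).round(4),circ(B,sd,z).round(4))
lc=px([(103,200),(286,200),(200,140)],315,138)
ld=px([(68,195),(344,170),(215,78)],230,262)
for z in(.012,.016,.02): print("plate",z,circ(A,lc,z).round(4),circ(B,ld,z).round(4))
print("collar top", tri((A,(315+39.1,138+29.6)),(B,(230+40,262+26.5))))
```

```text
knob (array([0.50571418, 0.25308842, 0.10940708]), [np.float64(1.0), np.float64(1.0)])
0.08 [ 0.4991 -0.1962  0.0516] [ 0.51   -0.2151  0.0535]
0.085 [ 0.5027 -0.2007  0.0513] [ 0.507  -0.2072  0.053 ]
0.09 [ 0.5062 -0.2051  0.051 ] [ 0.5039 -0.1993  0.0526]
0.095 [ 0.5098 -0.2096  0.0507] [ 0.5009 -0.1913  0.0521]
plate 0.012 [0.504  0.2539 0.061 ] [0.5045 0.2516 0.0603]
plate 0.016 [0.5066 0.2485 0.0607] [0.5024 0.2545 0.0599]
plate 0.02 [0.5092 0.2432 0.0604] [0.5002 0.2573 0.0596]
collar top (array([0.50429018, 0.25471033, 0.04261022]), [np.float64(1.0), np.float64(1.0)])
```

{"fn": "drive_tool", "kwargs": {
  "targets": [
    [[-1,-3,4,0,0,0,0],[-1,-6,8,0,0,0,0],[-1,-9,12,0,0,0,0],[-1,-12,16,0,0,0,0],[-1,-14.5,20,0,0,0,0]]
  ]
}}

```text
t: 0.65
eef_pos: [0.5029, 0.2013, 0.253]
tcp_rot: [-180.0, 0.0, 90.0]
contact_force: [0.5, 0.8, 0.8]
width: 0.999
finger_force: 0.0
```

{"fn": "drive_tool", "kwargs": {
  "targets": [
    [[-1,0,0,0,0,0,0],[-1,0,0,0,0,0,0],[-1,0,0,0,0,0,0]]
  ]
}}

```text
t: 0.95
eef_pos: [0.5057, 0.1984, 0.2531]
tcp_rot: [180.0, 0.1, 89.9]
contact_force: [0.9, -0.6, 1.1]
width: 1.002
finger_force: 0.0
```

Run:
```python
from h import *
s=get_state(); im=camera("wrist"); cv2.imwrite("pics/w1.png",im[:,:,::-1]); np.save("w1.npy",[s["eef_pos"],s["tcp_rot"]]); print(s["t"],s["eef_pos"],s["tcp_rot"],s["contact_force"])
c=cam("wrist",s); print(proj(c,(.505,.253,.112)),proj(c,(.505,.253,.016)))
A,B=cam("scene"),cam("side")
print("green",tri((A,(234,216)),(B,(402,193)))[0],"purple",tri((A,(267,286)),(B,(351,152)))[0])
```

```text
0.95 [0.505684   0.19842694 0.25306612] [1.79994244e+02 6.15156256e-02 8.98815461e+01] [ 0.93536946 -0.61906698  1.09274632]
[319.27109226 138.51590992] [319.7680278  129.14049706]
green [ 0.3565484  -0.17610393  0.08775217] purple [ 0.58076653 -0.33774428  0.08437431]
```

View pics/w1.png

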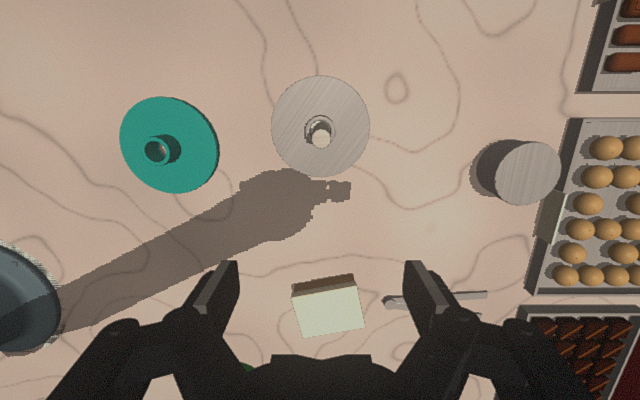

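Wrist view: grey lids centred at about (320,126) with the knob end at (320,138). Turquoise lid (169,145), box (327,305), small tin (525,172). I'll take a second wrist view from directly above.

{"fn": "drive_tool", "kwargs": {
  "targets": [
    [[-1,0,2.7,0,0,0,0],[-1,0,5.4,0,0,0,0],[-1,0,5.4,0,0,0,0],[-1,0,5.4,0,0,0,0],[-1,0,5.4,0,0,0,0]]
  ]
}}

```text
t: 1.5
eef_pos: [0.506, 0.2515, 0.2529]
tcp_rot: [-180.0, 0.1, 89.8]
contact_force: [-0.2, -0.1, -0.9]
width: 1.002
finger_force: 0.0
```

Run:
```python
from h import *
s=get_state(); im=camera("wrist"); cv2.imwrite("pics/w2.png",im[:,:,::-1]); np.save("w2.npy",[s["eef_pos"],s["tcp_rot"]]); print(s["t"],s["eef_pos"],s["tcp_rot"])
c=cam("wrist",s); p=proj(c,(.505,.253,.112)).astype(int); print(p)
a=cv2.imread("pics/w1.png")[100:160,280:360]; b=im[p[1]-30:p[1]+30,p[0]-40:p[0]+40,::-1]
cv2.imwrite("pics/crop2.png",np.hstack([cv2.resize(q,(400,300),interpolation=cv2.INTER_CUBIC) for q in(a,b)]))
```

```text
1.5 [0.50596795 0.25154866 0.25293941] [-1.79986189e+02  8.58670052e-02  8.97951921e+01]
[319 195]
```

View pics/crop2.png

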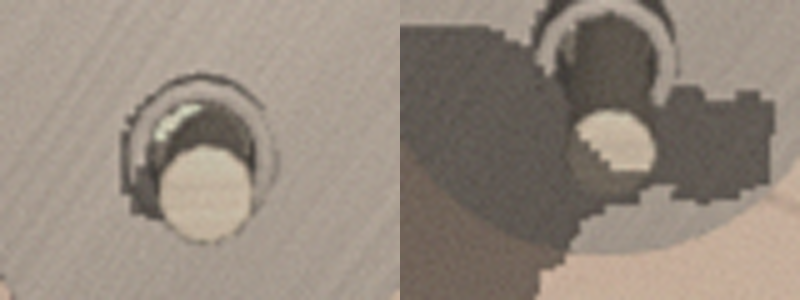

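Knob end at (320.8,138.6) and (321.0,194.9) in the two views → knob top at about (0.5064, 0.253, 0.112). Descending.

{"fn": "drive_tool", "kwargs": {
  "targets": [
    [[-1,0.05,0.15,-3,0,0,0],[-1,0.05,0.15,-6,0,0,0],[-1,0.05,0.15,-9,0,0,0],[-1,0.05,0.15,-12,0,0,0],[-1,0.05,0.15,-14.1,0,0,0]]
  ]
}}

```text
t: 2.05
eef_pos: [0.5051, 0.253, 0.1102]
tcp_rot: [-179.9, 0.1, 89.9]
contact_force: [-0.1, 0.2, -0.5]
width: 0.998
finger_force: 0.0
```

{"fn": "drive_tool", "kwargs": {
  "targets": [
    [[-1,0,0,0,0,0,0],[0.5,0,0,0,0,0,0],[1,0,0,0,0,0,0],[1,0,0,0,0,0,0],[1,0,0,0,0,0,0]]
  ],
  "squeeze": 50
}}

```text
t: 2.55
eef_pos: [0.5064, 0.2559, 0.1137]
tcp_rot: [179.9, -0.1, 90.0]
contact_force: [0.3, 0.5, 0.7]
width: 0.33
finger_force: 0.0
```

{"fn": "drive_tool", "kwargs": {
  "targets": [
    [[1,0,0,0,0,0,0],[1,0,0,0,0,0,0],[1,0,0,0,0,0,0],[1,0,0,0,0,0,0]]
  ]
}}

```text
t: 2.95
eef_pos: [0.5061, 0.2559, 0.1135]
tcp_rot: [179.9, -0.0, 90.0]
contact_force: [-1.6, -0.3, 5.9]
width: 0.185
finger_force: 49.0
```

{"fn": "drive_tool", "kwargs": {
  "targets": [
    [[1,0,0,1,0,0,0],[1,0,0,3,0,0,0],[1,0,0,6,0,0,0],[1,0,0,9,0,0,0],[1,0,0,12,0,0,0]]
  ]
}}

```text
t: 3.45
eef_pos: [0.5042, 0.2548, 0.232]
tcp_rot: [-179.8, 0.1, 90.0]
contact_force: [0.9, 1.0, -3.0]
width: 0.185
finger_force: 49.2
```

{"fn": "drive_tool", "kwargs": {
  "targets": [
    [[1,0,0,2,0,0,0],[1,0,0,2.6,0,0,0],[1,0,0,2.6,0,0,0],[1,0,0,2.6,0,0,0],[1,0,0,2.6,0,0,0]]
  ]
}}

```text
t: 3.95
eef_pos: [0.5042, 0.2547, 0.2559]
tcp_rot: [-179.8, 0.1, 90.0]
contact_force: [0.3, 0.3, -4.1]
width: 0.191
finger_force: 49.3
```

Run:
```python
from h import *
s=get_state(); print(s["t"],s["eef_pos"],s["tcp_rot"],s["contact_force"],s["width"],s["wrist_torque"])
a=camera("scene")[:,:,::-1]; b=camera("side")[:,:,::-1]; w=camera("wrist")[:,:,::-1]
for n,i in(("sc2",a),("sd2",b),("w3",w)): cv2.imwrite(f"pics/{n}.png",i)
e=s["eef_pos"]; pa=proj(cam("scene"),e).astype(int); pb=proj(cam("side"),e).astype(int); print(pa,pb)
f=lambda i,p:cv2.resize(i[p[1]-30:p[1]+70,p[0]-50:p[0]+50],(400,400),interpolation=cv2.INTER_CUBIC)
cv2.imwrite("pics/lift.png",np.hstack([f(a,pa),f(b,pb)]))
```

```text
3.95 [0.50419622 0.25474733 0.25591928] [-1.79775514e+02  1.25127240e-01  9.00065400e+01] [ 0.27758245  0.27387259 -4.11777782] 0.19095546625147458 [ 0.00039736  0.01969686 -0.0506731 ]
[355 107] [262 207]
```

View pics/lift.png

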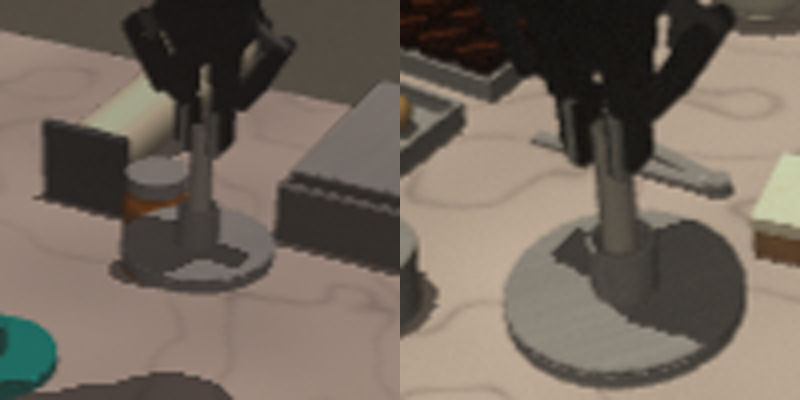

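Both lids hang upright from the knob (plate at crop (197,245) scene and (625,300) side). Carrying them toward a lookout beside the tin.

{"fn": "drive_tool", "kwargs": {
  "targets": [
    [[1,1,-2,1,0,0,0],[1,2,-5,2,0,0,0],[1,3.5,-9,2,0,0,0],[1,5,-13,2,0,0,0],[1,6.5,-17,2,0,0,0]]
  ]
}}

```text
t: 4.6
eef_pos: [0.5708, 0.0841, 0.278]
tcp_rot: [-180.0, 0.0, 90.0]
contact_force: [0.5, -0.7, -3.9]
width: 0.189
finger_force: 49.2
```

{"fn": "drive_tool", "kwargs": {
  "targets": [
    [[1,1.5,-4,0,0,0,0],[1,3,-8,0,0,0,0],[1,4.5,-12,0,0,0,0],[1,6,-16,0,0,0,0],[1,7,-20,0,0,0,0]]
  ]
}}

```text
t: 5.1
eef_pos: [0.6412, -0.1158, 0.2776]
tcp_rot: [-180.0, -0.0, 90.0]
contact_force: [1.5, 0.1, -3.3]
width: 0.189
finger_force: 49.2
```

{"fn": "drive_tool", "kwargs": {
  "targets": [
    [[1,0.5,-3,0,0,0,0],[1,1,-5,0,0,0,0],[1,1.5,-6.5,0,0,0,0],[1,1.5,-6.5,0,0,0,0],[1,1.5,-6.5,0,0,0,0]]
  ]
}}

```text
t: 5.6
eef_pos: [0.6555, -0.178, 0.2777]
tcp_rot: [-179.9, -0.1, 90.1]
contact_force: [0.8, 0.6, -4.2]
width: 0.193
finger_force: 49.2
```

{"fn": "drive_tool", "kwargs": {
  "targets": [
    [[1,0,0,0,0,0,0],[1,0,0,0,0,0,0],[1,0,0,0,0,0,0]]
  ]
}}

```text
t: 5.9
eef_pos: [0.6557, -0.1778, 0.2784]
tcp_rot: [180.0, -0.0, 90.1]
contact_force: [0.2, -0.1, -4.2]
width: 0.189
finger_force: 49.2
```

Run:
```python
from h import *
s=get_state(); im=camera("wrist"); cv2.imwrite("pics/w4.png",im[:,:,::-1]); np.save("w4.npy",[s["eef_pos"],s["tcp_rot"]]); print(s["t"],s["eef_pos"],s["tcp_rot"],s["contact_force"],s["width"])
c=cam("wrist",s); print(proj(c,(.505,-.202,.09)))
```

```text
5.9 [ 0.65566375 -0.17776211  0.27837302] [ 1.79995100e+02 -3.81247317e-02  9.01373731e+01] [ 0.18653621 -0.07884334 -4.15492503] 0.18931356936628993
[187.66923599 204.22768609]
```

View pics/w4.png

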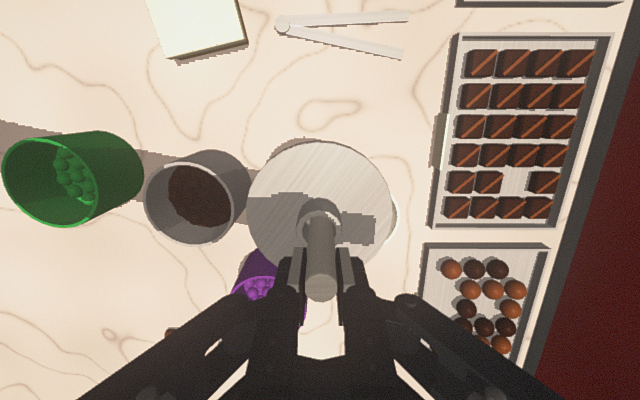

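Wrist view: steel tin rim centred at about (190,202) with brown pralines; green look-alike at (70,180), purple at (262,290), held lid at (320,205). I'll take a second view from 5 cm further and fit the rim ridge automatically.

{"fn": "drive_tool", "kwargs": {
  "targets": [
    [[1,0,-2.5,0,0,0,0],[1,0,-5,0,0,0,0],[1,0,-5,0,0,0,0],[1,0,-5,0,0,0,0],[1,0,-5,0,0,0,0]]
  ]
}}

```text
t: 6.45
eef_pos: [0.6559, -0.2278, 0.2782]
tcp_rot: [180.0, -0.1, 90.1]
contact_force: [0.5, 0.5, -4.3]
width: 0.188
finger_force: 49.2
```

```bash
cat >> h.py <<'E'
from scipy.ndimage import map_coordinates,gaussian_filter
from scipy.optimize import least_squares
def ringpts(im,c,X,z,r=.05,w=.008):
    "ridge points (pixels) of a bright horizontal ring near centre X, height z"
    g=gaussian_filter(im.astype(float).mean(2),.6); out=[]; rr=np.arange(r-w,r+w,.0004)
    for a in np.linspace(0,2*np.pi,72,False):
        P=np.array([proj(c,(X[0]+q*np.cos(a),X[1]+q*np.sin(a),z)) for q in rr])
        v=map_coordinates(g,[P[:,1],P[:,0]],order=1)
        k=6; h=v[k:-k]-np.maximum(v[:-2*k],v[2*k:]); i=h.argmax()
        if h[i]>8: out.append(P[i+k])
    return np.array(out)
def fitring(c,p,z):
    q=np.array([plane(c,x,z)[:2] for x in p])
    f=least_squares(lambda v:np.hypot(*(q-v[:2]).T)-v[2],[*q.mean(0),.05],loss="soft_l1",f_scale=.0007)
    return f.x,np.median(abs(np.hypot(*(q-f.x[:2]).T)-f.x[2]))
E
python3 - <<'E'
from h import *
s=get_state(); im=camera("wrist"); cv2.imwrite("pics/w5.png",im[:,:,::-1]); np.save("w5.npy",[s["eef_pos"],s["tcp_rot"]]); print(s["t"],s["eef_pos"])
vis=[]
for n in("w4","w5","scene0","side0"):
    if n[0]=="w":
        e=np.load(n+".npy"); c=cam("wrist",dict(eef_pos=e[0],tcp_rot=e[1]))
    else: c=cam(n[:-1])
    a=cv2.imread(f"pics/{n}.png"); X=np.array([.506,-.201])
    for _ in range(3): p=ringpts(a,c,X,.09); (f,m)=fitring(c,p,.09); X=f[:2]
    print(n,len(p),*[np.r_[fitring(c,p,z)[0]*1e3].round(1) for z in(.086,.09,.094)],(m*1e3).round(2))
    o=proj(c,(*X,.09)).astype(int); k=4; b=cv2.resize(a[o[1]-37:o[1]+38,max(o[0]-50,0):o[0]+50],None,fx=k,fy=k)
    for q in p: cv2.circle(b,tuple(int(v) for v in (q-[max(o[0]-50,0),o[1]-37]+.5)*k),2,(0,0,255),-1)
    vis.append(b)
cv2.imwrite("pics/rings.png",np.vstack([np.hstack(vis[:2]),np.hstack(vis[2:])]))
E
```

```text
6.45 [ 0.65585159 -0.22779435  0.27821842]
w4 35 [ 502.  -207.1   52.3] [ 503.9 -205.6   51.6] [ 505.9 -204.2   51. ] 0.45
w5 36 [ 503.5 -205.1   50.6] [ 505.4 -204.3   49.9] [ 507.4 -203.5   49.3] 0.06
scene0 42 [ 503.7 -201.8   50.4] [ 506.5 -205.4   50.1] [ 509.4 -209.    49.9] 0.28
side0 8 [ 504.9 -208.    50.2] [ 502.5 -201.7   49.8] [ 500.1 -195.3   49.5] 0.23
```

View pics/rings.png

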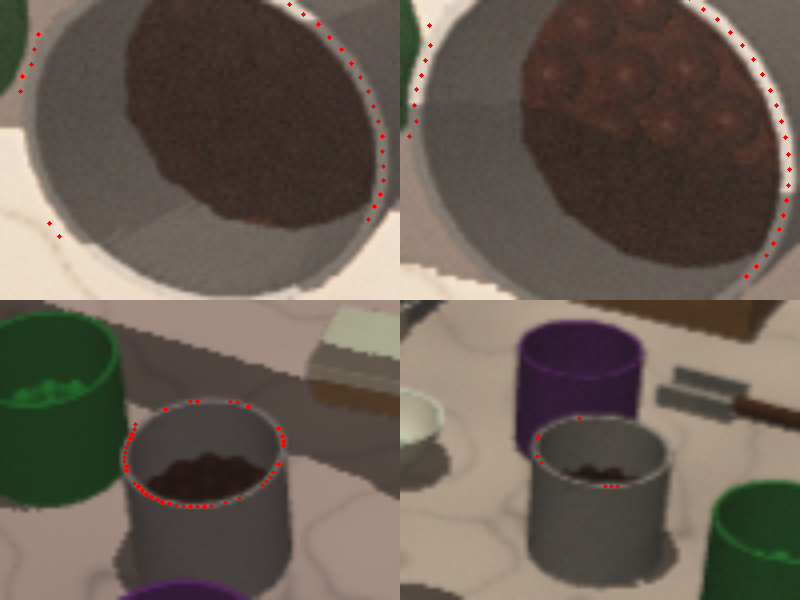

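Rim fitted: red points in w5 (top right) lie on the ring. Tin centre ≈ (0.5052, −0.2042), rim z ≈ 0.089. Now the held lid's offset from the TCP, from the same wrist pictures.

Run:
```python
from h import *
for n in("w4","w5"):
    e=np.load(n+".npy"); c=cam("wrist",dict(eef_pos=e[0],tcp_rot=e[1])); a=cv2.imread(f"pics/{n}.png")
    g=gaussian_filter(a.astype(float),(.7,.7,0)); z=e[0][2]-.096; X=e[0][:2]+[0,-.001]
    for _ in range(4):
        pts=[];rr=np.arange(.053,.068,.0003)
        for t in np.linspace(np.radians(-20),np.radians(200),80):
            P=np.array([proj(c,(X[0]+q*np.cos(t),X[1]+q*np.sin(t),z)) for q in rr])
            v=np.stack([map_coordinates(g[:,:,k],[P[:,1],P[:,0]],order=1) for k in range(3)],1)
            d=np.abs(v[5:]-v[:-5]).sum(1); i=d.argmax()
            if d[i]>25: pts.append(P[i+2])
        f,m=fitring(c,pts,z); X=f[:2]
    o=[]
    for zz in(z-.004,z,z+.004):
        f,m=fitring(c,pts,zz); o.append(np.r_[(f[:2]-e[0][:2])*1e3,f[2]*1e3,m*1e3].round(2))
    print(n,len(pts),*o)
```

```text
w4 80 [-0.23 -3.47 60.96  0.68] [-0.22 -1.88 59.86  0.67] [-0.2  -0.28 58.76  0.66]
w5 80 [-1.   -3.2  60.03  0.55] [-0.97 -1.61 58.94  0.55] [-9.300e-01 -2.000e-02  5.786e+01  5.400e-01]
```

{"fn": "drive_tool", "kwargs": {
  "targets": [
    [[1,-4,0.6,0,0,0,0],[1,-8,1.2,0,0,0,0],[1,-12,1.9,0,0,0,0],[1,-15,2.55,0,0,0,0],[1,-15,2.55,0,0,0,0]]
  ]
}}

```text
t: 7.0
eef_pos: [0.5001, -0.2022, 0.2772]
tcp_rot: [-179.6, -0.2, 90.0]
contact_force: [-0.8, -0.4, -4.4]
width: 0.184
finger_force: 49.6
```

{"fn": "drive_tool", "kwargs": {
  "targets": [
    [[1,0,0,-1.5,0,0,0],[1,0,0,-3,0,0,0],[1,0,0,-4.5,0,0,0],[1,0,0,-6,0,0,0],[1,0,0,-6,0,0,0]]
  ]
}}

```text
t: 7.5
eef_pos: [0.5046, -0.2021, 0.2162]
tcp_rot: [-179.8, -0.1, 90.1]
contact_force: [-0.6, 0.3, -4.0]
width: 0.191
finger_force: 49.6
```

{"fn": "drive_tool", "kwargs": {
  "targets": [
    [[1,0,0,0,0,0,0],[1,0,0,0,0,0,0]]
  ]
}}

```text
t: 7.7
eef_pos: [0.5068, -0.2039, 0.2196]
tcp_rot: [179.9, 0.0, 90.1]
contact_force: [-0.3, 0.1, -4.1]
width: 0.189
finger_force: 49.6
```

Run:
```python
from h import *
s=get_state(); print(s["t"],s["eef_pos"],s["tcp_rot"],s["contact_force"])
e=s["eef_pos"]; X=e[:2]+[-.0006,-.0019]; v=[]
for n in("scene","side"):
    a=camera(n)[:,:,::-1].copy(); cv2.imwrite(f"pics/{n}_ov.png",a); c=cam(n); o=proj(c,(.505,-.204,.11)).astype(int)
    b=cv2.resize(a[o[1]-45:o[1]+45,o[0]-50:o[0]+50],None,fx=4,fy=4,interpolation=cv2.INTER_CUBIC)
    for (x,z,r,col) in((X,e[2]-.096,.06,(0,255,0)),(np.array([.5052,-.2042]),.089,.052,(0,0,255))):
        for t in np.arange(0,6.28,.15):
            p=(proj(c,(x[0]+r*np.cos(t),x[1]+r*np.sin(t),z))-o+[50,45]+.5)*4; cv2.circle(b,tuple(int(q) for q in p),1,col,-1)
    v.append(b)
cv2.imwrite("pics/over.png",np.hstack(v))
```

```text
7.7 [ 0.50677268 -0.2038749   0.2195676 ] [1.79852869e+02 3.58740404e-02 9.00511831e+01] [-0.32766794  0.09319825 -4.10409651]
```

View pics/over.png

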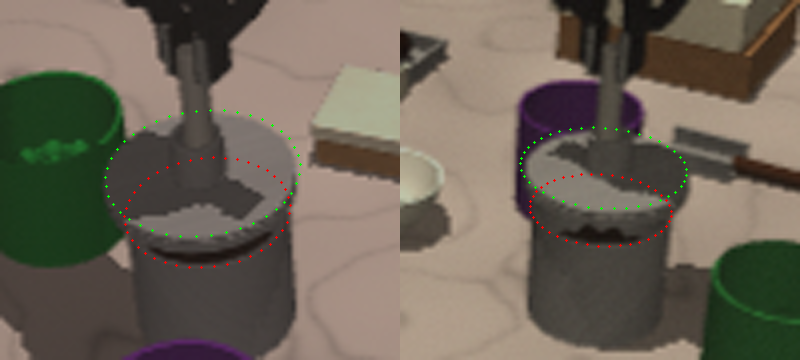

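Overlay: predicted lid circle (green) matches the lid in both views, red marks the tin rim. The lid is about 1–1.5 mm off, so I'll correct that and descend gently.

{"fn": "drive_tool", "kwargs": {
  "targets": [
    [[1,-0.1,0.15,0,0,0,0],[1,-0.1,0.15,0,0,0,0],[1,-0.1,0.15,0,0,0,0],[1,-0.1,0.15,0,0,0,0]]
  ]
}}

```text
t: 8.2
eef_pos: [0.5045, -0.2025, 0.2183]
tcp_rot: [180.0, 0.0, 90.0]
contact_force: [0.2, -0.2, -3.5]
width: 0.192
finger_force: 49.6
```

{"fn": "drive_tool", "kwargs": {
  "targets": [
    [[1,0,0,0,0,0,0],[1,0,0,0,0,0,0],[1,0,0,0,0,0,0],[1,0,0,0,0,0,0]]
  ]
}}

```text
t: 8.6
eef_pos: [0.5045, -0.2025, 0.2182]
tcp_rot: [-180.0, -0.0, 90.0]
contact_force: [0.7, -0.1, -4.8]
width: 0.189
finger_force: 49.6
```

{"fn": "drive_tool", "kwargs": {
  "targets": [
    [[1,0.1,0,-0.4,0,0,0],[1,0.1,0,-0.8,0,0,0],[1,0.1,0,-1.2,0,0,0],[1,0.1,0,-1.6,0,0,0],[1,0.1,0,-2.0,0,0,0]]
  ]
}}

```text
t: 9.1
eef_pos: [0.5053, -0.2024, 0.1977]
tcp_rot: [-180.0, -0.0, 90.0]
contact_force: [-0.6, -0.1, -3.0]
width: 0.192
finger_force: 49.6
```

{"fn": "drive_tool", "kwargs": {
  "targets": [
    [[1,0,0,-0.15,0,0,0],[1,0,0,-0.3,0,0,0],[1,0,0,-0.45,0,0,0],[1,0,0,-0.6,0,0,0],[1,0,0,-0.7,0,0,0]]
  ]
}}

```text
t: 9.6
eef_pos: [0.5056, -0.2025, 0.1914]
tcp_rot: [180.0, 0.0, 90.0]
contact_force: [-0.5, -0.4, -1.4]
width: 0.191
finger_force: 49.9
```

{"fn": "drive_tool", "kwargs": {
  "targets": [
    [[1,0,0,-0.1,0,0,0],[1,0,0,-0.2,0,0,0],[1,0,0,-0.3,0,0,0]]
  ]
}}

```text
t: 9.9
eef_pos: [0.5057, -0.2027, 0.1886]
tcp_rot: [180.0, 0.0, 90.0]
contact_force: [-0.1, 0.9, -1.8]
width: 0.188
finger_force: 49.9
```

Outer lid landed (force −4.1 → −1.6 N), as predicted. Continuing down.

{"fn": "drive_tool", "kwargs": {
  "targets": [
    [[1,0,0,-0.4,0,0,0],[1,0,0,-0.8,0,0,0],[1,0,0,-1.2,0,0,0],[1,0,0,-1.6,0,0,0],[1,0,0,-1.8,0,0,0]]
  ]
}}

```text
t: 10.4
eef_pos: [0.5054, -0.2023, 0.1696]
tcp_rot: [-180.0, -0.0, 90.0]
contact_force: [-0.2, -0.9, -1.6]
width: 0.188
finger_force: 49.8
```

{"fn": "drive_tool", "kwargs": {
  "targets": [
    [[1,0,0,-0.1,0,0,0],[1,0,0,-0.2,0,0,0],[1,0,0,-0.3,0,0,0],[1,0,0,-0.35,0,0,0],[1,0,0,-0.35,0,0,0]]
  ]
}}

```text
t: 10.9
eef_pos: [0.5056, -0.2025, 0.1668]
tcp_rot: [180.0, 0.0, 90.0]
contact_force: [0.0, -0.1, -1.8]
width: 0.187
finger_force: 49.8
```

{"fn": "drive_tool", "kwargs": {
  "targets": [
    [[1,0,0,-0.05,0,0,0],[1,0,0,-0.1,0,0,0],[1,0,0,-0.15,0,0,0],[1,0,0,-0.2,0,0,0],[1,0,0,-0.2,0,0,0]]
  ]
}}

```text
t: 11.4
eef_pos: [0.5056, -0.2025, 0.165]
tcp_rot: [180.0, 0.0, 90.0]
contact_force: [-0.4, 0.5, -0.4]
width: 0.188
finger_force: 50.0
```

{"fn": "drive_tool", "kwargs": {
  "targets": [
    [[1,0,0,-0.05,0,0,0],[1,0,0,-0.1,0,0,0],[1,0,0,-0.15,0,0,0],[1,0,0,-0.2,0,0,0],[1,0,0,-0.2,0,0,0]]
  ]
}}

```text
t: 11.9
eef_pos: [0.5057, -0.2026, 0.1635]
tcp_rot: [180.0, 0.0, 90.0]
contact_force: [-2.6, 0.0, 5.3]
width: 0.187
finger_force: 50.6
```

Felt the inner lid come to rest (force −1.8 → +5.3 N after ~26 mm). I'll ease off a millimetre and let go.

{"fn": "drive_tool", "kwargs": {
  "targets": [
    [[1,0,0,0,0,0,0],[1,0,0,0.06,0,0,0],[1,0,0,0.12,0,0,0],[1,0,0,0.12,0,0,0],[1,0,0,0.12,0,0,0]]
  ]
}}

```text
t: 12.4
eef_pos: [0.5056, -0.2026, 0.164]
tcp_rot: [180.0, 0.0, 90.0]
contact_force: [-1.4, 1.4, 2.9]
width: 0.188
finger_force: 50.4
```

{"fn": "drive_tool", "kwargs": {
  "targets": [
    [[0.3,0,0,0,0,0,0],[0,0,0,0,0,0,0],[-0.4,0,0,0,0,0,0],[-0.4,0,0,0,0,0,0],[-0.4,0,0,0,0,0,0]]
  ],
  "squeeze": 25
}}

```text
t: 12.9
eef_pos: [0.5055, -0.2024, 0.1638]
tcp_rot: [-180.0, -0.0, 90.0]
contact_force: [0.4, 0.1, 0.5]
width: 0.698
finger_force: 0.0
```

{"fn": "drive_tool", "kwargs": {
  "targets": [
    [[-0.6,0,0,0,0,0,0],[-0.6,0,0,0,0,0,0],[-0.6,0,0,0,0,0,0]]
  ]
}}

```text
t: 13.2
eef_pos: [0.5055, -0.2025, 0.164]
tcp_rot: [180.0, -0.0, 90.0]
contact_force: [-0.6, 0.4, 0.0]
width: 0.798
finger_force: 0.0
```

Released. Rising straight up to check both lids in the wrist camera numerically.

{"fn": "drive_tool", "kwargs": {
  "targets": [
    [[-0.6,0,0,1,0,0,0],[-0.6,0,0,3,0,0,0],[-0.6,0,0,6,0,0,0],[-0.6,0,0,9,0,0,0],[-0.6,0,0,9,0,0,0]]
  ]
}}

```text
t: 13.7
eef_pos: [0.5089, -0.2038, 0.26]
tcp_rot: [179.4, 0.2, 90.0]
contact_force: [1.2, -0.3, -0.5]
width: 0.8
finger_force: 0.0
```

{"fn": "drive_tool", "kwargs": {
  "targets": [
    [[-0.6,0,0,0,0,0,0],[-0.6,0,0,0,0,0,0],[-0.6,0,0,0,0,0,0],[-0.6,0,0,0,0,0,0]]
  ]
}}

```text
t: 14.1
eef_pos: [0.5047, -0.2022, 0.2527]
tcp_rot: [-179.9, -0.0, 90.0]
contact_force: [0.2, -0.8, -0.3]
width: 0.803
finger_force: 0.0
```

```bash
cat >> h.py <<'E'
def edgefit(c,a,X,z,r,w,rng=(0,360),n=90,th=25,it=4):
    g=gaussian_filter(a.astype(float),(.7,.7,0)); X=np.array(X[:2])
    for _ in range(it):
        pts=[];rr=np.arange(r-w,r+w,.0003)
        for t in np.radians(np.linspace(*rng,n)):
            P=np.array([proj(c,(X[0]+q*np.cos(t),X[1]+q*np.sin(t),z)) for q in rr])
            v=np.stack([map_coordinates(g[:,:,k],[P[:,1],P[:,0]],order=1) for k in range(3)],1)
            d=np.abs(v[5:]-v[:-5]).sum(1); i=d.argmax()
            if d[i]>th: pts.append(P[i+2])
        f,m=fitring(c,pts,z); X=f[:2]
    return len(pts),(f*1e3).round(2),round(m*1e3,2)
E
python3 - <<'E'
from h import *
s=get_state(); im=camera("wrist")[:,:,::-1]; cv2.imwrite("pics/w6.png",im); print(s["t"],s["eef_pos"],s["tcp_rot"])
c=cam("wrist",s)
for z in(.090,.094,.098): print("plate",z,edgefit(c,im,(.505,-.204),z,.06,.006))
for z in(.160,.164,.168): print("knob",z,edgefit(c,im,(.5055,-.2045),z,.009,.004,n=60))
for n in("scene","side"):
    a=camera(n)[:,:,::-1]; cv2.imwrite(f"pics/{n}_7.png",a); cc=cam(n)
    print(n,"plate",edgefit(cc,a,(.505,-.204),.094,.06,.008,n=120),"knob",edgefit(cc,a,(.5055,-.2045),.164,.009,.005,n=40))
E
```

```text
14.1 [ 0.50470421 -0.20220657  0.25269371] [-1.79856897e+02 -4.05599327e-02  9.00020822e+01]
plate 0.09 (74, array([ 502.45, -205.07,   60.74]), np.float64(0.45))
plate 0.094 (74, array([ 502.51, -203.89,   59.91]), np.float64(0.39))
plate 0.098 (74, array([ 502.59, -202.74,   59.09]), np.float64(0.32))
knob 0.16 (59, array([ 506.13, -206.68,    8.41]), np.float64(0.19))
knob 0.164 (60, array([ 506.15, -205.04,    8.26]), np.float64(0.25))
knob 0.168 (60, array([ 506.12, -203.35,    8.09]), np.float64(0.21))
scene plate (49, array([ 498.46, -202.61,   64.06]), np.float64(2.2)) knob (33, array([ 508.22, -208.67,    9.33]), np.float64(0.83))h.py:33: RuntimeWarning: Mean of empty slice.
  f=least_squares(lambda v:np.hypot(*(q-v[:2]).T)-v[2],[*q.mean(0),.05],loss="soft_l1",f_scale=.0007)
  ret = ret.dtype.type(ret / rcount)
Traceback (most recent call last):
  File "h.py", line 44, in edgefit
    f,m=fitring(c,pts,z); X=f[:2]
        ~~~~~~~^^^^^^^^^
  File "h.py", line 33, in fitring
    f=least_squares(lambda v:np.hypot(*(q-v[:2]).T)-v[2],[*q.mean(0),.05],loss="soft_l1",f_scale=.0007)
                                                         ^^^^^^^^^^^^^^^^
TypeError: Value after * must be an iterable, not numpy.float64
```

Plate fits r 59.9 at z 0.094, so the outer lid sits level on the rim. Its centre is about 3 mm to −x of the rod. Gripping at the rod's x re-centres it. Descending on the collar.

{"fn": "drive_tool", "kwargs": {
  "targets": [
    [[-0.6,0,-0.15,-3,0,0,0],[-0.6,0,-0.15,-6,0,0,0],[-0.6,0,-0.15,-9,0,0,0],[-0.6,0,-0.15,-11,0,0,0],[-0.6,0,-0.15,-12.4,0,0,0]]
  ]
}}

```text
t: 14.75
eef_pos: [0.5044, -0.2036, 0.1279]
tcp_rot: [-179.8, -0.0, 90.0]
contact_force: [-0.0, -0.1, 0.8]
width: 0.801
finger_force: 0.0
```

{"fn": "drive_tool", "kwargs": {
  "targets": [
    [[-0.6,0,0,-0.2,0,0,0],[-0.6,0,0,-0.4,0,0,0],[-0.6,0,0,-0.6,0,0,0],[-0.6,0,0,-0.8,0,0,0],[-0.6,0,0,-0.8,0,0,0]]
  ]
}}

```text
t: 15.25
eef_pos: [0.5059, -0.2041, 0.1225]
tcp_rot: [179.9, 0.0, 90.0]
contact_force: [0.3, -0.3, 0.3]
width: 0.803
finger_force: 0.0
```

{"fn": "drive_tool", "kwargs": {
  "targets": [
    [[-0.6,0,0,0,0,0,0],[-0.6,0,0,0,0,0,0],[-0.6,0,0,0,0,0,0]]
  ]
}}

```text
t: 15.55
eef_pos: [0.5056, -0.204, 0.1222]
tcp_rot: [180.0, 0.0, 90.0]
contact_force: [-0.3, 0.0, -0.1]
width: 0.8
finger_force: 0.0
```

{"fn": "drive_tool", "kwargs": {
  "targets": [
    [[-0.2,0,0,-0.1,0,0,0],[0,0,0,-0.1,0,0,0],[0.2,0,0,-0.1,0,0,0],[0.4,0,0,-0.1,0,0,0],[0.6,0,0,-0.1,0,0,0]]
  ],
  "squeeze": 50
}}

```text
t: 16.05
eef_pos: [0.5052, -0.204, 0.1211]
tcp_rot: [-180.0, -0.0, 90.0]
contact_force: [-1.2, 0.3, 2.3]
width: 0.372
finger_force: 49.8
```

{"fn": "drive_tool", "kwargs": {
  "targets": [
    [[1,0,0,0,0,0,0],[1,0,0,0,0,0,0],[1,0,0,0,0,0,0],[1,0,0,0,0,0,0]]
  ]
}}

```text
t: 16.45
eef_pos: [0.5052, -0.204, 0.1211]
tcp_rot: [-180.0, -0.0, 90.0]
contact_force: [-2.7, 0.0, 5.1]
width: 0.375
finger_force: 50.0
```

{"fn": "drive_tool", "kwargs": {
  "targets": [
    [[1,0,0,0.1,0,0,0],[1,0,0,0.25,0,0,0],[1,0,0,0.4,0,0,0],[1,0,0,0.6,0,0,0],[1,0,0,0.6,0,0,0]]
  ]
}}

```text
t: 16.95
eef_pos: [0.5058, -0.204, 0.1271]
tcp_rot: [180.0, 0.0, 90.0]
contact_force: [-0.5, -0.7, -3.0]
width: 0.376
finger_force: 49.7
```

{"fn": "drive_tool", "kwargs": {
  "targets": [
    [[1,0,0,0,0,0,0],[1,0,0,0,0,0,0],[1,0,0,0,0,0,0]]
  ]
}}

```text
t: 17.25
eef_pos: [0.5054, -0.204, 0.1269]
tcp_rot: [-180.0, -0.0, 90.0]
contact_force: [-0.3, 0.6, -2.3]
width: 0.377
finger_force: 49.7
```

Only the outer lid's weight (−2.3 N) is on the gripper, no side force. Continuing slowly up.

{"fn": "drive_tool", "kwargs": {
  "targets": [
    [[1,0,0,0.3,0,0,0],[1,0,0,0.7,0,0,0],[1,0,0,1.1,0,0,0],[1,0,0,1.5,0,0,0],[1,0,0,1.9,0,0,0]]
  ]
}}

```text
t: 17.75
eef_pos: [0.5057, -0.204, 0.1465]
tcp_rot: [180.0, 0.0, 90.0]
contact_force: [-0.6, 0.2, -2.7]
width: 0.376
finger_force: 49.7
```

{"fn": "drive_tool", "kwargs": {
  "targets": [
    [[1,0,0,0.4,0,0,0],[1,0,0,0.8,0,0,0],[1,0,0,1.2,0,0,0],[1,0,0,1.6,0,0,0],[1,0,0,2.0,0,0,0]]
  ]
}}

```text
t: 18.25
eef_pos: [0.5055, -0.204, 0.1663]
tcp_rot: [-180.0, -0.0, 90.0]
contact_force: [0.0, 0.3, -1.5]
width: 0.378
finger_force: 49.7
```

{"fn": "drive_tool", "kwargs": {
  "targets": [
    [[1,0,0,0.4,0,0,0],[1,0,0,0.8,0,0,0],[1,0,0,1.2,0,0,0],[1,0,0,1.6,0,0,0],[1,0,0,2.0,0,0,0]]
  ]
}}

```text
t: 18.75
eef_pos: [0.5055, -0.204, 0.1863]
tcp_rot: [-180.0, -0.0, 90.0]
contact_force: [-0.2, 0.4, -2.5]
width: 0.378
finger_force: 49.7
```

{"fn": "drive_tool", "kwargs": {
  "targets": [
    [[1,0,0,0.4,0,0,0],[1,0,0,0.8,0,0,0],[1,0,0,1.2,0,0,0],[1,0,0,1.6,0,0,0],[1,0,0,2.0,0,0,0]]
  ]
}}

```text
t: 19.25
eef_pos: [0.5055, -0.204, 0.2063]
tcp_rot: [-180.0, -0.0, 90.0]
contact_force: [0.0, 0.3, -2.5]
width: 0.377
finger_force: 49.7
```

{"fn": "drive_tool", "kwargs": {
  "targets": [
    [[1,0,0,0.4,0,0,0],[1,0,0,0.8,0,0,0],[1,0,0,1.2,0,0,0],[1,0,0,1.6,0,0,0],[1,0,0,2.0,0,0,0]]
  ]
}}

```text
t: 19.75
eef_pos: [0.5055, -0.204, 0.2263]
tcp_rot: [180.0, 0.0, 90.0]
contact_force: [-0.1, 0.5, -2.6]
width: 0.381
finger_force: 49.7
```

{"fn": "drive_tool", "kwargs": {
  "targets": [
    [[1,0,0,0,0,0,0],[1,0,0,0,0,0,0],[1,0,0,0,0,0,0],[1,0,0,0,0,0,0],[1,0,0,0,0,0,0]]
  ]
}}

```text
t: 20.25
eef_pos: [0.5054, -0.204, 0.2257]
tcp_rot: [-180.0, -0.0, 90.0]
contact_force: [0.0, 1.0, -2.7]
width: 0.376
finger_force: 49.8
```

Run:
```python
from h import *
s=get_state(); im=camera("wrist")[:,:,::-1]; c=cam("wrist",s)
for z in(.195,.199,.203): print("plate",z,edgefit(c,im,s["eef_pos"],z,.06,.006,rng=(-20,200)))
for n in("scene","side"):
    a=camera(n)[:,:,::-1].astype(int); b=cv2.imread(f"pics/{n}0.png").astype(int); cc=cam(n)
    # rod between rim and skirt: row of grey levels across the rod
    for z in(.13,.145,.155):
        p=proj(cc,(.5056,-.2045,z)).round().astype(int); print(n,z,p,a[p[1],p[0]-9:p[0]+10].mean(1).astype(int).tolist())
```

```text
plate 0.195 (89, array([ 506.06, -205.8 ,   60.34]), np.float64(0.55))
plate 0.199 (90, array([ 506.11, -203.68,   59.02]), np.float64(0.48))
plate 0.203 (89, array([ 505.99, -201.03,   57.38]), np.float64(0.42))
scene 0.13 [271 227] [139, 138, 137, 135, 105, 76, 68, 72, 76, 77, 74, 69, 62, 68, 70, 69, 69, 68, 77]
scene 0.145 [271 222] [79, 71, 73, 65, 76, 81, 72, 82, 87, 87, 86, 74, 67, 67, 67, 67, 64, 67, 70]
scene 0.155 [270 219] [115, 116, 116, 116, 116, 116, 115, 115, 116, 115, 115, 116, 116, 116, 114, 114, 110, 106, 104]
side 0.13 [357 162] [45, 43, 43, 42, 42, 41, 46, 65, 73, 76, 75, 70, 55, 38, 38, 35, 33, 74, 129]
side 0.145 [357 158] [44, 41, 41, 42, 40, 43, 49, 60, 73, 76, 77, 73, 62, 40, 37, 34, 36, 45, 105]
side 0.155 [357 155] [44, 43, 44, 42, 44, 43, 44, 52, 65, 69, 68, 68, 63, 59, 58, 48, 45, 44, 73]
```

The side view shows the rod upright in the tin, and the outer lid is held level about 20 mm above the knob top. Handing in.

```bash
python3 -c "
from workcell import *
print(job_done())"
```

```text
the job is handed in; nothing more can be done
None
```

The job is handed in at about 20 s of the 58 s: the inner lid lies on the pralines with its knob upright, and the gripper still holds the outer lid level above the tin, about 20 mm clear of the knob top. I got no verdict back.

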